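Close the nut mill and hold its dial at the third click

TASK

The nut mill on the worktop is filled: put its lid, which lies on the cold hob, onto the bowl so that it sits fully down and level, and let go of it. Leave the dial alone until the lid is on; then turn the sprung dial clockwise past the first and second clicks to the third and last, and finish still holding it there against its return spring. Do not knock over or shove the jar, tumbler and mug that stand around.

Things in the scene. Friction and masses are not known exactly. Their poses are not given: they have to be found in the camera images.
- lid_mid (a point): Centre, half-way up, of the loose white lid (85-170 g, 48 mm high, z up, upright on the hob at start). Plug below: 92 mm across at its foot, 102 mm above, 14 mm deep. Flange: 128 mm across, 6 mm thick, its top 4 mm and underside 10 mm below this point. Round black knob on top: 30 mm across, 28 mm high, its top 24 mm above this point. Round: yaw means nothing.
- lid_flange (a point): Centre of the underside of the lid's flange, 10 mm below lid_mid; it meets bowl_rim when the lid sits fully down.
- bowl_rim (a point): Centre of the bowl's open mouth at rim height, 115 mm above the worktop. Clear bowl, 120 mm across outside, 112 mm inside, hazelnuts end over 25 mm below the rim; it is part of the white mill, which is fixed to the worktop. x points from the dial to the bowl (the mill's back), z up. The dial's axis is 130 mm in front (-x).
- dial_grip (a point): On the dial's upright axis, at mid-height of its black grip bar, 20 mm below rim level. Bar 56 mm long, 16 wide, 26 high (13 above and below this point), on a silver disc 60 mm across, on the mill's front part. x along the bar away from its white pointer line (at rest = the mill's x), y across it, z up; turns with the dial. The bar can be pinched from above across its width.
- dial (a joint): Dial angle, rad: 0 at rest, growing clockwise seen from above to the stop at 1.15. Return torque 0.06 N m at rest to 0.10 at the stop; let go, it flies back to 0, the clicks do not hold it. Clicks at 0.35, 0.70 and 1.05 (orange marks); the bumps before them, at 0.18, 0.53 and 0.88, take up to about 0.03 N m more.
- honey_jar: Bystander on the hob: honey jar with grey lid, 71 mm across, 110 mm high, origin at the centre of its foot.
- tumbler: Bystander on the hob: clear tumbler, 81 mm across, 93 mm high, origin at the centre of its foot.
- spare_mug: Bystander on the worktop behind the mill: mug 92 mm across (127 mm with handle), 95 mm high, origin at the centre of its foot.

How it is judged (in metres and radians):
On the way, in this order (a step that is already met when the one before it is completed fails the run):
1. the lid sits fully down and level in the bowl and is let go, the dial at rest (horizontal distance between lid_flange and bowl_rim below 0.008 m and z of lid_flange in the frame of bowl_rim below 0.003 m and angle between lid_mid's own z axis and vertical below 0.06 rad and contact force between the fingers and lid below 0.2 N and value of joint dial below 0.2 rad), for 0.2 s.
2. the dial is turned past two clicks to the third (value of joint dial above 0.93 rad and contact force between any of the fingers, the arm and dial above 0.5 N), for 0.3 s.
At the end, for the whole second after the job is handed in: The dial is held still by the robot at the third click (past its bump: angle over 0.93 rad of 1.15), and the lid sits in the bowl untouched, level within 0.06 rad, its flange within 3 mm of the rim's height and 8 mm of its centre (all of step 2 and velocity of joint dial between -0.1 and 0.1 rad/s and horizontal distance between lid_flange and bowl_rim below 0.008 m and z of lid_flange in the frame of bowl_rim below 0.003 m and angle between lid_mid's own z axis and vertical below 0.06 rad and contact force between each of the arm, the fingers and lid below 0.2 N); the arm keeps its last pose, push and grip.
It fails at once if the dial is turned onto its first click before the lid is on (value of joint dial above 0.25 rad and (horizontal distance between lid_flange and bowl_rim above 0.012 m or z of lid_flange in the frame of bowl_rim above 0.006 m)).
It fails at once if the jar, tumbler or mug is shoved more than 50 mm or knocked over (distance of any of honey_jar, tumbler, spare_mug from where it was at the start of the episode above 0.05 m or angle between any of honey_jar, tumbler, spare_mug's own z axis and vertical above 0.6 rad).
It also fails if it takes over 64 s, if anything falls off the work surface, if the arm or the gripper's body presses on something with over 40 N, if the wrist force passes 120 N, or if a joint passes its speed limit or range.

ROBOT

A 7-joint arm with a two-finger parallel gripper is mounted at the origin on a cart in front of the work surface, level with it; the furniture and walls round the work are solid. World frame = base frame: x ahead of the robot, y to its left, z up, the work surface at z = 0. Lengths are in mm, angles in rad, forces in N, time in s.
With the tool pointing down it reaches from about 400 to 900 mm from the base axis. Payload 5.5 kg.
Tool frame: the origin (TCP) lies between the finger pads; the fingertips stand 14 mm ahead of it and the grasp point (between the pads) lies 5 mm behind it; z points along the fingers, x is the direction in which the jaws open and shut, and the axes are right-handed (so a half turn about z gives the same grasp; the last joint's range is limited). The gripper opens to 92 mm and grips with 3 to 60 N. Pads are 19 mm wide; open, the fingers measure 130 mm over their backs; the gripper's body (75 mm by 190 mm) begins 47 mm behind the grasp point.
Start: joints at [-0.852, 0.501, -0.427, 1.55, 0.221, 1.138, -0.21], TCP at [286.081, 583.659, 208.929] pointing down, gripper open.
Joint ranges: [-2.88, 2.88], [-0.31, 2.03], [-1.54, 1.56], [0.2, 2.42], [-1.41, 4.55], [0.19, 2.02], [-2.57, 2.57]. Speed limits (rad/s): [2.57, 2.57, 3.14, 3.14, 3.14, 3.14, 3.14].

INTERFACE

Orientations are given as a 3x3 rotation matrix whose columns are the frame's x, y, z axes.
In Python, from station import arm gives the robot as it stands.
- The arm moves only by the tool apply_moves, never from a script. Its argument "plan" is text: rows parted by semicolons, each of 6 numbers parted by spaces: the shift along the tool's x, y, z in m, then the turn, a rotation vector about the tool's x, y, z in rad. A call has 1 to 5 rows; each row shifts and turns the commanded pose from where the row before left it, along the tool's axes as they then stand; what a row does not reach is not made up. A row lasts 1/12 s, in which the tool goes at most 41.7 mm and 7.16 degrees, less where a joint would pass 70% of its speed; a pose out of reach is approached as far as the arm can. A call is refused whole if a number of a shift passes 0.0417 or a number of a turn 0.125, either way. A call with a gripper value outside its range is refused whole. "jaw" is the finger opening in m, from 0 to 0.0918, set as the call begins (left out, the last holds). The fingers move at their own pace and stop on an object; "grip_force" is the grip in N (left out, the last holds). Time passes only in rows, so rows that do not move let the fingers close. It gives the time, the measured TCP pose, the force and the opening at its end, in the units of the state.
- arm.observe(): the state, without advancing time (a new reading comes with each control period).
- arm.grab_frame(name): name is "side" or "top"; returns the picture (384x512x3 uint8, red, green, blue); there is no depth.
- arm.calibration(name): a dict with "camera_matrix" (3x3 intrinsics, pixels), "dist_coeffs" ([k1, k2, p1, p2, k3] as OpenCV has them; the pictures are not rectified), "T" (4x4, takes a point from camera to world coordinates). Camera axes: x right, y up, looking along -z (the intrinsics and any distortion apply to the point x, -y, -z); pixel columns grow to the right and rows downward; lengths in mm; the calibration is good to about 2 mm. A picture is of the moment at which its call begins. calibration takes no time and is no camera call.
- arm.close_job(): hands the job in, once; it reports no verdict.
The state is a dict: "time": time; "joint_pos": joint angles; "qvel": joint speeds; "joint_torque": joint torques, N m; "ee_pos": TCP position; "ee_rot": TCP orientation; "wrist_force": force on the tool from outside, world axes, zero at the start; "ft_torque": the same for the moment, N m; "grip_width": finger opening in mm.
Only numpy, scipy, OpenCV 4.12 (cv2) and the standard library are available. Lean on these libraries where they do the work, as an engineer would, in place of code of your own. Each camera call takes 0.05 s, during which the arm holds its last target. There are 200 camera calls.

## Working session

There is one attempt and no reset: what is moved stays moved. The work goes in short steps, Python scripts to look and compute and a tool call to move; the robot and the scene stay as the last step left them, time stands still between calls to the robot, and variables do not carry over. Pictures are saved under pics/ and viewed, about 8 in all and at most 12, crops included, and the job is handed in when it is done.

Besides the shell and the picture viewer there is one more tool, called after "Call:" in YAML: its name, and indented under it one key for each argument. apply_moves: Moves the arm, as the interface text tells. Its arguments: {"type":"object","properties":{"plan":{"type":"string"},"jaw":{"type":"number"},"grip_force":{"type":"number"}},"required":["plan"]}

```bash
mkdir -p pics; ls; python3 - <<'E'
from station import arm
import cv2
for n in("side","top"):
    cv2.imwrite(f"pics/{n}0.png",arm.grab_frame(n)[:,:,::-1]); print(n,arm.calibration(n))
print(arm.observe())
E
```

```text
pics
side {'camera_matrix': array([[466.74105382,   0.        , 252.6409262 ],
       [  0.        , 466.74105382, 188.60353476],
       [  0.        ,   0.        ,   1.        ]]), 'dist_coeffs': array([-0.12390428,  0.        ,  0.        ,  0.        ,  0.        ]), 'T': array([[ 3.60825095e-01,  8.11734870e-01, -4.59229520e-01,
        -7.14970767e+01],
       [-9.32537545e-01,  3.21081799e-01, -1.65167205e-01,
        -3.09486156e+02],
       [ 1.33782607e-02,  4.87845242e-01,  8.72827613e-01,
         1.41922272e+03],
       [ 0.00000000e+00,  0.00000000e+00,  0.00000000e+00,
         1.00000000e+00]])}
top {'camera_matrix': array([[446.46507839,   0.        , 250.139376  ],
       [  0.        , 446.46507839, 191.33762232],
       [  0.        ,   0.        ,   1.        ]]), 'dist_coeffs': array([-0.04582521,  0.        ,  0.        ,  0.        ,  0.        ]), 'T': array([[-6.71680374e-02,  9.75186905e-01, -2.10947754e-01,
         3.56238333e+02],
       [-9.97731304e-01, -6.66130703e-02,  9.74392791e-03,
        -6.08484421e+01],
       [-4.54972669e-03,  2.11123659e-01
[... 238 characters left out ...]
 1.1382891 , -0.21029023]), 'qvel': array([-0.00010605, -0.00133818, -0.00012795, -0.00294564,  0.0017351 ,
       -0.00024061, -0.0005218 ]), 'joint_torque': array([-1.05939931e-02, -5.67866814e+01, -5.83832234e+00, -2.79915297e+01,
       -6.91002840e-02,  2.40291248e-02,  8.10068258e-06]), 'ee_pos': array([285.83601974, 583.0496959 , 207.98201336]), 'ee_rot': array([[ 4.40108131e-01,  8.97944388e-01, -8.42319675e-04],
       [ 8.97943094e-01, -4.40108929e-01, -1.52687894e-03],
       [-1.74176478e-03, -8.43632991e-05, -9.99998480e-01]]), 'wrist_force': array([ 0.17850152, -0.65391361, -0.19109513]), 'ft_torque': array([0.05645828, 0.00489376, 0.02577773]), 'grip_width': 91.76264869318263}
```

View pics/top0.png

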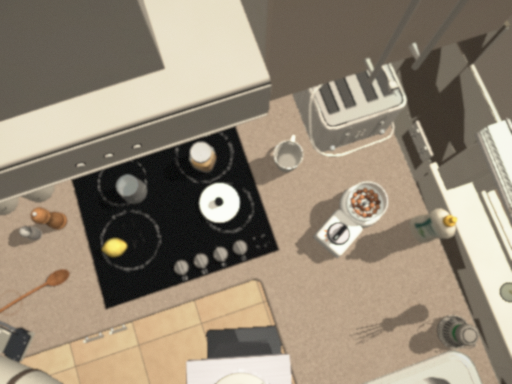

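View pics/side0.png

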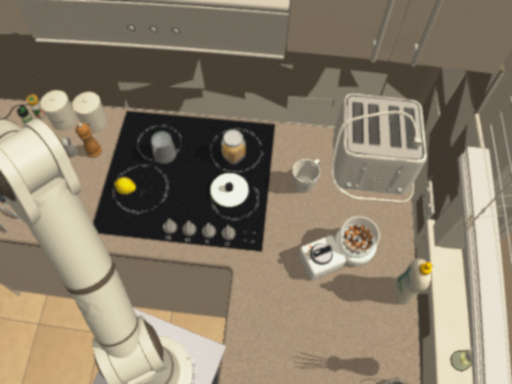

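Top view: lid about (218,203) with knob (218,202), bowl (364,203), dial (339,233), jar (203,155), tumbler (130,188), mug (289,154). Side view: lid (229,190), bowl (357,240), dial (320,252).

```bash
cat > h.py <<'E'
import numpy as np, cv2
from station import arm
C={n:arm.calibration(n) for n in("side","top")}
def ray(n,px):
    c=C[n];p=cv2.undistortPoints(np.float64([[px]]),c["camera_matrix"],c["dist_coeffs"])[0,0]
    d=c["T"][:3,:3]@[p[0],-p[1],-1]; return c["T"][:3,3],d/np.linalg.norm(d)
def onz(n,px,z):
    o,d=ray(n,px);return o+d*(z-o[2])/d[2]
def tri(a,b):
    A=np.zeros((3,3));v=np.zeros(3);R=[ray("side",a),ray("top",b)]
    for o,d in R:
        P=np.eye(3)-np.outer(d,d);A+=P;v+=P@o
    x=np.linalg.solve(A,v)
    return x,[round(float(np.linalg.norm((np.eye(3)-np.outer(d,d))@(x-o))),1) for o,d in R]
def proj(n,X):
    c=C[n];T=np.linalg.inv(c["T"]);p=T[:3,:3]@np.asarray(X,float)+T[:3,3]
    return cv2.projectPoints(np.array([[p[0],-p[1],-p[2]]]),np.zeros(3),np.zeros(3),c["camera_matrix"],c["dist_coeffs"])[0][0,0]
def blob(m,near,rad=60):
    n,l,s,c=cv2.connectedComponentsWithStats(m.astype(np.uint8))
    k=[i for i in range(1,n) if s[i,4]>8 and np.hypot(*(c[i]-near))<rad]
    i=max(k,key=lambda i:s[i,4]);return l==i,c[i],s[i]
E
cat > m.py <<'E'
from h import *
I={n:cv2.imread(f"pics/{n}0.png")[:,:,::-1] for n in C}
for n,p in (("top",(218,203)),("side",(229,190))):
    g=I[n].min(2); m,c,s=blob(g>140,p,15)
    cn=max(cv2.findContours(m.astype(np.uint8),0,1)[0],key=cv2.contourArea)
    e=cv2.fitEllipse(cv2.convexHull(cn)); print(n,"lid",c,s,e, onz(n,e[0],20))
    box=np.zeros_like(m);box[p[1]-9:p[1]+8,p[0]-9:p[0]+10]=1
    k,c,s=blob((I[n].max(2)<70)&box,p,12);print("knob",c,s,onz(n,c,45))
out=[]
for n,(x,y) in (("top",(352,218)),("side",(340,248))):
    out.append(cv2.resize(I[n][y-55:y+45,x-50:x+50],(400,400),interpolation=cv2.INTER_CUBIC))
cv2.imwrite("pics/crop0.png",np.hstack(out)[:,:,::-1])
E
python3 m.py
```

```text
top lid [219.29765886 202.25250836] [ 199  183   41   39 1196] ((219.2069091796875, 202.2746124267578), (39.2398681640625, 40.292362213134766), 72.89742279052734) [632.98624923  27.25595153  20.        ]
knob [218.48484848 201.39393939] [216 198   6   7  33] [631.10840522  27.84410712  45.        ]
side lid [229.15200869 189.59826276] [211 173  37  34 921] ((229.13015747070312, 189.40293884277344), (33.17760467529297, 37.549705505371094), 88.25394439697266) [632.09709111  29.15163111  20.        ]
knob [228.57575758 186.75757576] [226 184   6   7  33] [628.28597748  28.76900266  45.        ]
```

View pics/crop0.png

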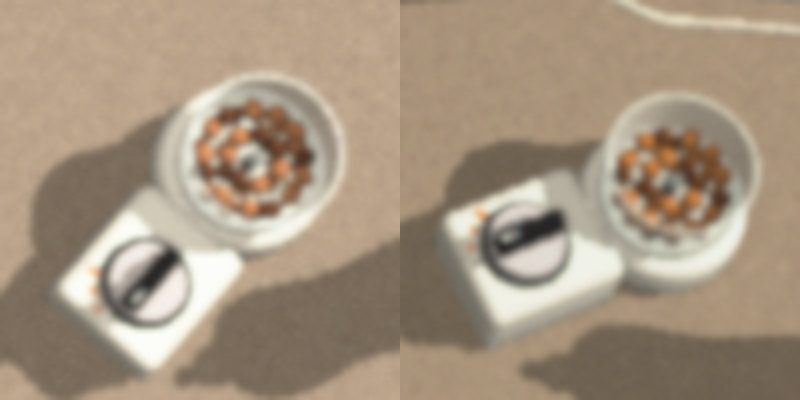

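Crops (4x; top left, side right): bowl rim centred near top px (367,201), side px (360,232); dial disc near top (338,233), side (321.5,253), bar running toward the bowl with the white line at the outer end.

```bash
cat > b.py <<'E'
from h import *
f=lambda o,p:(o[0]+p[0]/4-.4,o[1]+p[1]/4-.4)
t,s=(302,163),(290,193)
rt,rs=f(t,(264,153)),f(s,(282,157)); print("rim",onz("top",rt,115),onz("side",rs,115),tri(rs,rt))
dt,ds=f(t,(145,283)),f(s,(127,243)); print("disc",onz("top",dt,82),onz("side",ds,82),tri(ds,dt))
bt,bs=f(t,(154,277)),f(s,(132,232)); print("bar",onz("top",bt,108),onz("side",bs,108),tri(bs,bt))
I={n:cv2.imread(f"pics/{n}0.png")[:,:,::-1] for n in C}
R=np.array([(onz("top",rt,115)+onz("side",rs,115))/2][0]); D=(onz("top",dt,82)+onz("side",ds,82))/2
print("axis",R-D,np.hypot(*(R-D)[:2]),np.arctan2(*(R-D)[1::-1]))
out=[]
for n,(x,y) in (("top",(352,218)),("side",(340,248))):
    im=cv2.resize(I[n][y-55:y+45,x-50:x+50],(400,400),interpolation=cv2.INTER_CUBIC).copy()
    o=(x-50,y-55)
    for c,r,z in((R,60,115),(R,56,115),(D,30,82)):
        P=[((proj(n,[c[0]+r*np.cos(a),c[1]+r*np.sin(a),z])-o+.4)*4).astype(int) for a in np.linspace(0,6.28,60)]
        cv2.polylines(im,[np.array(P)],True,(0,0,255))
    out.append(im)
cv2.imwrite("pics/crop1.png",np.hstack(out)[:,:,::-1])
E
python3 b.py
```

```text
rim [ 588.2055094  -426.42375931  115.        ] [ 594.17003951 -425.18225952  115.        ] (array([ 586.05569097, -423.12056071,  129.83638673]), [0.9, 0.9])
disc [ 499.90153312 -332.39843612   82.        ] [ 497.41558552 -334.5372514    82.        ] (array([ 500.99185229, -334.44004702,   73.17717786]), [0.3, 0.3])
bar [ 501.16087854 -334.40968714  108.        ] [ 496.20479449 -334.95376952  108.        ] (array([ 501.97325513, -336.01312412,   95.98818168]), [1.0, 1.0])
axis [ 92.52921514 -92.33516565  33.        ] 130.71892927172098 -0.7843484781614414
```

View pics/crop1.png

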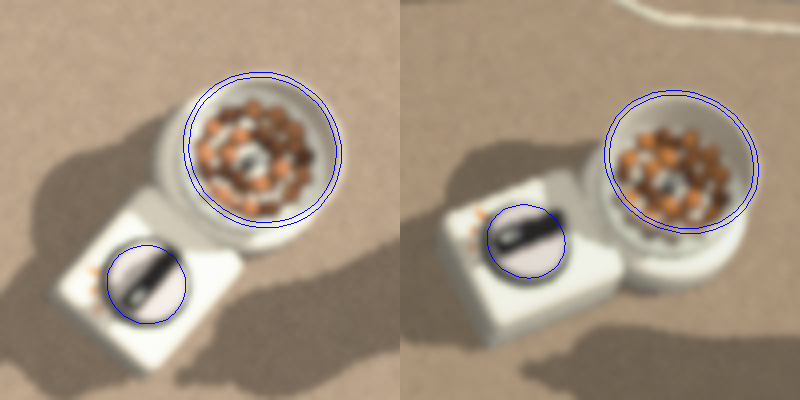

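```bash
cat >> h.py <<'E'
def go(x,y,z,yaw=None):
    s=arm.observe();R=s["ee_rot"];p=s["ee_pos"]
    d=R.T@(np.array([x,y,z])-p);c=np.arctan2(R[1,0],R[0,0])
    print("t",round(s["time"],2),"pos",p.round(1),"yaw",c.round(3),"tilt",R[:,2].round(4),"q",s["joint_pos"].round(2),"F",s["wrist_force"].round(1),"w",round(s["grip_width"],1))
    print("tool shift mm",d.round(1), "tool z turn", None if yaw is None else round(-(yaw-c),3))
E
python3 - <<'E'
from h import *
print("jar",onz("top",(202,149),110),onz("side",(234,138),105))
print("tumbler",onz("top",(127,182),93),onz("side",(162,136),93))
print("mug",onz("top",(289,150),95),onz("side",(305,170),95))
go(631,28,170)
E
```

```text
jar [787.52438942  66.29732969 110.        ] [782.26600194  70.72738576 105.        ]
tumbler [702.28346943 305.9728017   93.        ] [705.98467167 311.2259912   93.        ]
mug [ 770.32464657 -204.95788976   95.        ] [ 755.81055935 -195.70864881   95.        ]
t 0.1 pos [285.8 583.  208. ] yaw 1.115 tilt [-8.0e-04 -1.5e-03 -1.0e+00] q [-0.85  0.5  -0.43  1.55  0.22  1.14 -0.21] F [ 0.2 -0.7 -0.2] w 91.8
tool shift mm [-346.4  554.2   38.5] tool z turn None
```

Call:
apply_moves:
  plan: "-0.0173 0.0277 0 0 0 0;-0.0173 0.0277 0 0 0 0;-0.0173 0.0277 0 0 0 0;-0.0173 0.0277 0 0 0 0;-0.0173 0.0277 0 0 0 0"
  jaw: 0.07
  grip_force: 20

```text
time: 0.52
ee_pos: [372.7, 443.3, 208.4]
ee_rot: [[0.44, 0.898, -0.001], [0.898, -0.44, -0.001], [-0.001, -0.0, -1.0]]
wrist_force: [1.0, 1.0, -0.1]
grip_width: 70.4
```

Call:
apply_moves:
  plan: "-0.0173 0.0277 0 0 0 0;-0.0173 0.0277 0 0 0 0;-0.0173 0.0277 0 0 0 0;-0.0173 0.0277 0 0 0 0;-0.0173 0.0277 0 0 0 0"

```text
time: 0.93
ee_pos: [459.0, 304.7, 208.6]
ee_rot: [[0.44, 0.898, -0.001], [0.898, -0.44, -0.0], [-0.001, -0.0, -1.0]]
wrist_force: [0.4, -0.4, -0.3]
grip_width: 70.0
```

Call:
apply_moves:
  plan: "-0.0173 0.0277 0 0 0 0;-0.0173 0.0277 0 0 0 0;-0.0173 0.0277 0 0 0 0;-0.0173 0.0277 0 0 0 0;-0.0173 0.0277 0 0 0 0"

```text
time: 1.35
ee_pos: [545.3, 166.1, 208.6]
ee_rot: [[0.44, 0.898, -0.001], [0.898, -0.44, -0.0], [-0.0, -0.0, -1.0]]
wrist_force: [0.5, 0.0, 0.5]
grip_width: 70.0
```

Call:
apply_moves:
  plan: "-0.0173 0.0277 0 0 0 0;-0.0173 0.0277 0 0 0 0;-0.0173 0.0277 0 0 0 0;-0.0173 0.0277 0 0 0 0;-0.0173 0.0277 0 0 0 0"

```text
time: 1.77
ee_pos: [631.5, 27.6, 208.4]
ee_rot: [[0.44, 0.898, -0.001], [0.898, -0.44, -0.0], [-0.0, -0.001, -1.0]]
wrist_force: [0.7, 0.9, 0.2]
grip_width: 70.4
```

```bash
python3 -c "
from h import *
go(631,28,100)"
```

```text
t 1.77 pos [631.5  27.6 208.4] yaw 1.115 tilt [-9.e-04 -0.e+00 -1.e+00] q [ 0.06  0.44 -0.2   1.6   0.1   1.1   0.95] F [0.7 0.9 0.2] w 70.4
tool shift mm [  0.2  -0.5 108.4] tool z turn None
```

Call:
apply_moves:
  plan: "0 0 0.04 0 0 0;0 0 0.04 0 0 0;0 0 0.04 0 0 0;0 0 0.03 0 0 0;0 0 0 0 0 0"

```text
time: 2.18
ee_pos: [624.7, 28.5, 51.2]
ee_rot: [[0.44, 0.898, -0.014], [0.898, -0.44, -0.001], [-0.007, -0.012, -1.0]]
wrist_force: [-2.3, 0.5, -0.9]
grip_width: 70.1
```

```bash
python3 - <<'E'
from h import *
go(631,28,44)
I=[]
for n in C:
    im=arm.grab_frame(n); x,y=proj(n,[631,28,40]).astype(int)
    I.append(cv2.resize(im[y-35:y+35,x-35:x+35],(400,400),interpolation=cv2.INTER_CUBIC))
cv2.imwrite("pics/g1.png",np.hstack(I)[:,:,::-1])
E
```

```text
t 2.18 pos [624.7  28.5  51.2] yaw 1.115 tilt [-1.370e-02 -7.000e-04 -9.999e-01] q [ 0.04  0.62 -0.18  1.72  0.14  0.83  0.92] F [-2.3  0.5 -0.9] w 70.1
tool shift mm [2.4 6.  7.1] tool z turn None
```

View pics/g1.png

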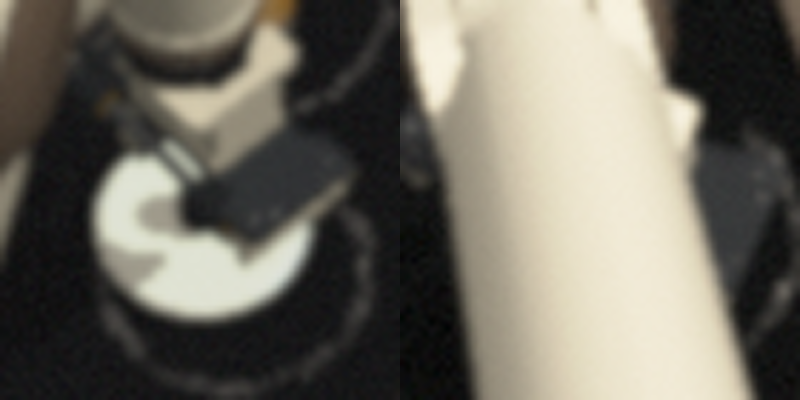

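The side crop (left half) shows the fingers beside the knob with the jaw open over the lid; the arm hides the top view.

```bash
python3 -c "
from h import *
go(631,28,44)"
```

```text
t 2.28 pos [630.1  29.2  57.9] yaw 1.115 tilt [-0.0033  0.     -1.    ] q [ 0.04  0.61 -0.18  1.71  0.14  0.83  0.92] F [0.2 0.1 0.8] w 69.9
tool shift mm [-0.7  1.4 13.9] tool z turn None
```

Call:
apply_moves:
  plan: "0 0.001 0.004 0 0 0;0 0 0.004 0 0 0;0 0 0.005 0 0 0;0 0 0 0 0 0;0 0 0 0 0 0"

```text
time: 2.7
ee_pos: [632.4, 28.7, 46.5]
ee_rot: [[0.44, 0.898, 0.001], [0.898, -0.44, -0.0], [0.0, 0.001, -1.0]]
wrist_force: [0.9, 0.2, 0.5]
grip_width: 70.1
```

Call:
apply_moves:
  plan: "0 0 0 0 0 0;0 0 0 0 0 0;0 0 0 0 0 0;0 0 0 0 0 0;0 0 0 0 0 0"
  jaw: 0.02
  grip_force: 20

```text
time: 3.12
ee_pos: [632.2, 28.7, 46.0]
ee_rot: [[0.44, 0.898, 0.0], [0.898, -0.44, 0.0], [0.0, 0.0, -1.0]]
wrist_force: [-0.0, 1.0, 0.3]
grip_width: 40.9
```

Call:
apply_moves:
  plan: "0 0 0 0 0 0;0 0 0 0 0 0;0 0 0 0 0 0;0 0 0 0 0 0;0 0 0 0 0 0"

```text
time: 3.53
ee_pos: [632.1, 28.7, 45.9]
ee_rot: [[0.44, 0.898, -0.0], [0.898, -0.44, 0.0], [0.0, -0.0, -1.0]]
wrist_force: [0.3, -0.2, 0.3]
grip_width: 19.6
```

```bash
python3 - <<'E'
from h import *
I=[]
for n in C:
    im=arm.grab_frame(n); x,y=proj(n,[631,28,40]).astype(int)
    I.append(cv2.resize(im[y-35:y+35,x-35:x+35],(400,400),interpolation=cv2.INTER_CUBIC))
cv2.imwrite("pics/g2.png",np.hstack(I)[:,:,::-1])
print(proj("side",[632,28.7,32]),proj("side",[632,28.7,20]),proj("side",[631,28,40]))
go(631,28,44)
E
```

```text
[229.13394319 187.75573744] [229.24092797 189.46826405] [229.13934562 186.90640614]
t 3.63 pos [632.1  28.7  45.9] yaw 1.115 tilt [-0.  0. -1.] q [ 0.04  0.63 -0.18  1.72  0.14  0.81  0.91] F [ 0.8 -0.7 -0.5] w 19.9
tool shift mm [-1.1 -0.7  1.9] tool z turn None
```

View pics/g2.png

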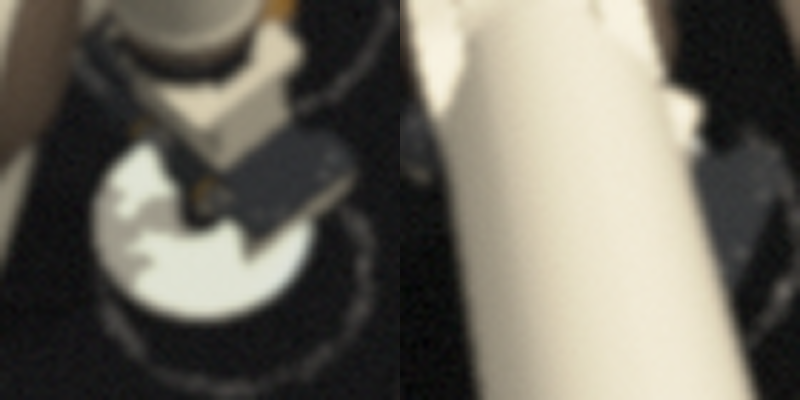

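```bash
python3 - <<'E'
from h import *
print("knob",tri((228.58,186.76),(218.48,201.39)),"flange",tri((229.13,189.4),(219.2,202.27)))
im=cv2.imread("pics/side0.png"); tm=cv2.imread("pics/top0.png")
print(im[178:196,220:238].min(2)); 
s=arm.grab_frame("side"); print(s[178:206,216:242].min(2)); print(proj("side",[632,28,32]))
E
```

```text
knob (array([631.62858428,  29.15117952,  39.56921094]), [1.1, 1.1]) flange (array([632.35624689,  28.13136274,  20.5906172 ]), [1.0, 1.0])
[[232 232 232 232 232 233 232 233 232 232 232 232 232 232 232 232 231 232]
 [233 232 232 232 232 232 233 232 231 231 231 232 231 232 232 232 232 232]
 [232 232 233 232 233 231 231 229 226 225 226 229 230 232 232 232 232 232]
 [232 232 232 232 231 229 222 214 203 195 199 215 225 230 232 231 232 232]
 [233 232 232 232 229 217 189 162 141 132 140 171 209 226 231 231 232 231]
 [232 231 231 229 218 183 134  97  78  73  82 119 171 214 227 232 232 232]
 [226 223 222 217 193 142  90  58  46  45  49  78 133 190 222 230 231 232]
 [207 198 193 184 157 112  64  43  41  39  40  58 104 167 217 229 231 232]
 [180 171 167 159 135  93  57  41  37  39  39  51  95 159 214 229 231 233]
 [165 162 159 153 128  89  53  37  38  39  38  50  94 160 214 229 232 232]
 [162 161 160 154 133  92  54  37  32  34  35  52 100 166 215 229 231 232]
 [164 161 161 157 140 104  63  39  31  30  38  64 120 183 220 230 231 232]
 [175 167 166 163 150 124  91  63  54  55  74 106 159 207 22
[... 2771 characters left out ...]
 212 212 213 214]
 [132 160 188 205 211 211 212 213 210 211 212 212 211 211 211 212 212 212
  211 211 212 211 211 213 213 211]
 [116 154 185 203 209 210 212 211 211 212 212 211 211 212 212 210 213 211
  212 212 211 211 212 212 205 189]
 [ 86 125 161 184 197 207 209 210 211 211 212 212 211 212 212 212 213 212
  212 211 212 209 206 196 176 145]
 [ 54  81 115 143 170 186 198 204 208 208 210 211 211 212 213 212 211 210
  209 207 202 190 176 152 122  88]
 [ 27  44  66  94 122 147 167 179 186 195 202 205 206 206 207 205 201 196
  190 184 168 147 122  94  67  44]
 [ 25  21  33  50  72  93 113 130 143 158 172 179 181 183 183 179 171 161
  146 132 114  88  67  47  31  26]]
[229.32372117 187.82164399]
```

The knob is still where it was and the tips are at it; it may be waisted, so close further and see where the jaw stops.

Call:
apply_moves:
  plan: "0 0 0 0 0 0;0 0 0 0 0 0;0 0 0 0 0 0"
  jaw: 0.0
  grip_force: 20

```text
time: 3.93
ee_pos: [632.2, 28.7, 45.9]
ee_rot: [[0.44, 0.898, 0.0], [0.898, -0.44, 0.0], [0.0, 0.0, -1.0]]
wrist_force: [0.1, 0.7, 0.3]
grip_width: 4.5
```

Call:
apply_moves:
  plan: "0 0 -0.02 0 0 0;0 0 -0.02 0 0 0;0 0 -0.02 0 0 0;0 0 0 0 0 0;0 0 0 0 0 0"

```text
time: 4.35
ee_pos: [633.3, 28.8, 107.4]
ee_rot: [[0.44, 0.898, 0.003], [0.898, -0.44, 0.0], [0.001, 0.003, -1.0]]
wrist_force: [-0.2, 0.2, -0.7]
grip_width: 0.5
```

```bash
python3 - <<'E'
from h import *
go(631,28,44)
p=arm.observe()["ee_pos"];I=[]
for n in C:
    im=arm.grab_frame(n); x,y=proj(n,p).astype(int)
    c=cv2.resize(im[y-30:y+30,x-30:x+30],(400,400),interpolation=cv2.INTER_CUBIC)
    c=np.clip(c.astype(float)*1.6,0,255).astype(np.uint8)
    for q,col in((p+[0,0,-14],(255,0,0)),([631.5,28.5,46],(0,255,0))):
        u=((proj(n,q)-(x-30,y-30)+.5)*400/60).astype(int);cv2.drawMarker(c,u,col,0,12)
    I.append(c)
cv2.imwrite("pics/g3.png",np.hstack(I)[:,:,::-1])
E
```

```text
t 4.35 pos [633.3  28.8 107.4] yaw 1.115 tilt [ 3.e-03  2.e-04 -1.e+00] q [ 0.05  0.55 -0.19  1.69  0.13  0.91  0.93] F [-0.2  0.2 -0.7] w 0.5
tool shift mm [-1.8 -1.9 63.3] tool z turn None
```

View pics/g3.png

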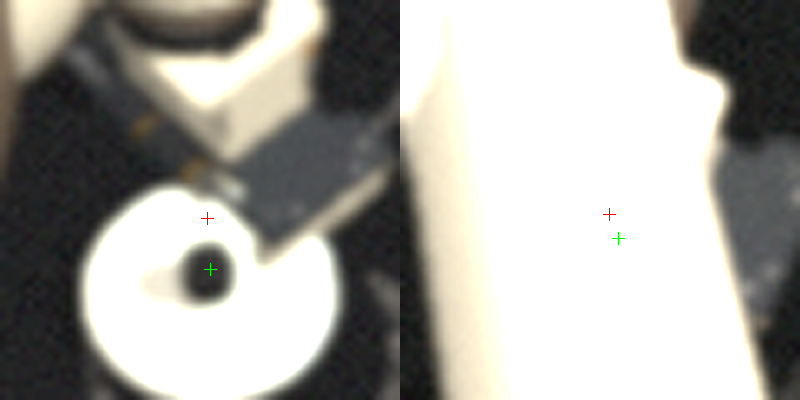

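The side crop (left half) shows the knob at the green cross (210,268), but the closed fingers look to end near (232,190), not at the red cross (207,218) where the pose says. I'll open the jaw and difference frames to locate the fingers.

```bash
python3 - <<'E'
from h import *
np.save("closed.npy",arm.grab_frame("side")); go(631,28,44)
E
```

```text
t 4.5 pos [631.2  28.6 104.8] yaw 1.115 tilt [-2.e-03 -2.e-04 -1.e+00] q [ 0.05  0.56 -0.19  1.69  0.13  0.91  0.93] F [ 0.5 -0.5 -0.4] w 0.4
tool shift mm [-0.5  0.2 60.8] tool z turn None
```

Call:
apply_moves:
  plan: "0 0 0 0 0 0;0 0 0 0 0 0;0 0 0 0 0 0;0 0 0 0 0 0;0 0 0 0 0 0"
  jaw: 0.09

```text
time: 4.92
ee_pos: [632.0, 28.7, 105.6]
ee_rot: [[0.44, 0.898, -0.0], [0.898, -0.44, 0.0], [-0.0, -0.0, -1.0]]
wrist_force: [0.1, -0.1, -0.0]
grip_width: 29.1
```

Call:
apply_moves:
  plan: "0 0 0 0 0 0;0 0 0 0 0 0;0 0 0 0 0 0;0 0 0 0 0 0;0 0 0 0 0 0"

```text
time: 5.33
ee_pos: [632.2, 28.7, 105.9]
ee_rot: [[0.44, 0.898, 0.0], [0.898, -0.44, 0.0], [0.0, 0.0, -1.0]]
wrist_force: [0.5, 0.0, 0.9]
grip_width: 62.5
```

```bash
python3 - <<'E'
from h import *
a=np.load("closed.npy"); b=arm.grab_frame("side"); go(631,28,44)
s=arm.observe();p=s["ee_pos"];R=s["ee_rot"];I=[]
x,y=proj("side",p).astype(int)
for im in(a,b):
    c=im[y-35:y+35,x-35:x+35]; c=cv2.resize(np.clip((c/255.)**.5*255,0,255).astype(np.uint8),(400,400),interpolation=cv2.INTER_CUBIC)
    I.append(c)
d=np.abs(a.astype(int)-b).max(2)
for k in(-1,1):
  for z in(14,-52):
    for w in(-9.5,9.5):
      u=((proj("side",p+R@[k*45,w,z])-(x-35,y-35)+.5)*400/70).astype(int);cv2.drawMarker(I[1],u,(255,0,0),0,10)
cv2.imwrite("pics/g4.png",np.hstack(I)[:,:,::-1])
E
```

```text
t 5.38 pos [632.2  28.7 105.9] yaw 1.115 tilt [ 1.e-04  0.e+00 -1.e+00] q [ 0.05  0.55 -0.19  1.69  0.13  0.91  0.93] F [ 0.6  0.4 -0.4] w 66.5
tool shift mm [-1.1 -0.7 61.9] tool z turn None
```

View pics/g4.png

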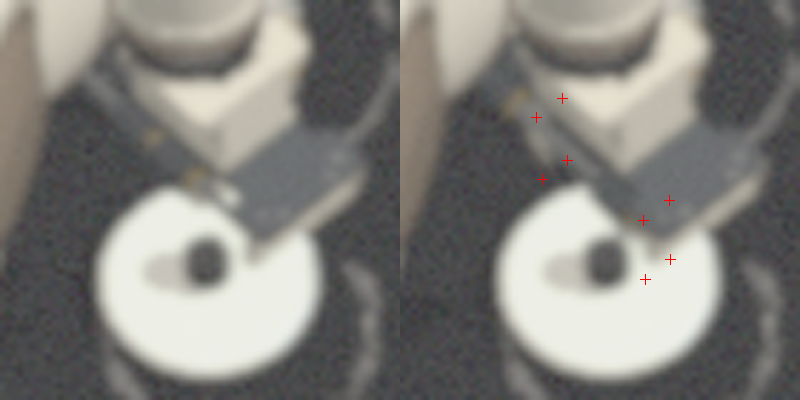

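Fingers are hard to see against the black hob, so I'll probe: descend open in small steps and watch the force.

Call:
apply_moves:
  plan: "0 0 0.015 0 0 0;0 0 0.015 0 0 0;0 0 0.015 0 0 0;0 0 0.012 0 0 0;0 0 0 0 0 0"
  jaw: 0.07

```text
time: 5.8
ee_pos: [629.9, 28.5, 46.1]
ee_rot: [[0.44, 0.898, -0.005], [0.898, -0.44, -0.0], [-0.002, -0.004, -1.0]]
wrist_force: [-0.2, 0.0, -0.2]
grip_width: 70.0
```

Call:
apply_moves:
  plan: "0 0 0 0 0 0;0 0 0.002 0 0 0;0 0 0.002 0 0 0;0 0 0.002 0 0 0;0 0 0 0 0 0"

```text
time: 6.22
ee_pos: [632.3, 28.7, 43.1]
ee_rot: [[0.44, 0.898, 0.0], [0.898, -0.44, -0.0], [0.0, 0.0, -1.0]]
wrist_force: [-0.3, 0.5, -0.6]
grip_width: 70.1
```

Call:
apply_moves:
  plan: "0 0 0.001 0 0 0;0 0 0.001 0 0 0;0 0 0.001 0 0 0;0 0 0.001 0 0 0;0 0 0 0 0 0"

```text
time: 6.63
ee_pos: [632.0, 28.7, 38.7]
ee_rot: [[0.44, 0.898, -0.0], [0.898, -0.44, 0.0], [-0.0, -0.0, -1.0]]
wrist_force: [-0.4, 0.3, 0.7]
grip_width: 70.2
```

Call:
apply_moves:
  plan: "0 0 0.001 0 0 0;0 0 0.001 0 0 0;0 0 0.001 0 0 0;0 0 0.001 0 0 0;0 0 0 0 0 0"

```text
time: 7.05
ee_pos: [631.9, 28.7, 34.6]
ee_rot: [[0.44, 0.898, -0.0], [0.898, -0.44, -0.0], [-0.0, -0.0, -1.0]]
wrist_force: [0.2, 0.8, 0.1]
grip_width: 69.8
```

Call:
apply_moves:
  plan: "0 0 0.001 0 0 0;0 0 0.001 0 0 0;0 0 0.001 0 0 0;0 0 0 0 0 0;0 0 0 0 0 0"

```text
time: 7.47
ee_pos: [632.0, 28.7, 31.8]
ee_rot: [[0.44, 0.898, -0.0], [0.898, -0.44, 0.0], [-0.0, -0.0, -1.0]]
wrist_force: [0.0, -0.4, 0.7]
grip_width: 69.9
```

No contact where the flange should be, so the pose and the pictures disagree. I'll lift and move the open gripper over the bright worktop where both cameras can see it.

Call:
apply_moves:
  plan: "0 0 -0.035 0 0 0;0 0 -0.035 0 0 0;0 0 -0.035 0 0 0;0 0 -0.035 0 0 0;-0.035 -0.005 0 0 0 0"

```text
time: 7.88
ee_pos: [620.2, 7.9, 180.6]
ee_rot: [[0.432, 0.902, 0.017], [0.902, -0.432, 0.006], [0.012, 0.012, -1.0]]
wrist_force: [2.8, 1.2, 1.5]
grip_width: 69.6
```

Call:
apply_moves:
  plan: "-0.04 -0.005 0 0 0 0;-0.04 -0.005 0 0 0 0;-0.04 -0.005 0 0 0 0;-0.04 -0.005 0 0 0 0;-0.04 -0.005 0 0 0 0"

```text
time: 8.3
ee_pos: [500.5, -170.5, 172.2]
ee_rot: [[0.44, 0.898, 0.001], [0.898, -0.44, -0.0], [0.0, 0.001, -1.0]]
wrist_force: [1.3, -0.8, -0.9]
grip_width: 70.1
```

Call:
apply_moves:
  plan: "-0.035 -0.005 0 0 0 0;0 0 0 0 0 0;0 0 0 0 0 0;0 0 0 0 0 0;0 0 0 0 0 0"

```text
time: 8.72
ee_pos: [482.9, -196.9, 172.1]
ee_rot: [[0.438, 0.899, 0.001], [0.899, -0.438, 0.001], [0.001, 0.0, -1.0]]
wrist_force: [0.6, 0.4, 0.2]
grip_width: 70.2
```

```bash
python3 - <<'E'
from h import *
go(480,-200,150)
s=arm.observe();p=s["ee_pos"];R=s["ee_rot"];I=[]
for n in C:
    im=arm.grab_frame(n); np.save(n+"_o.npy",im);x,y=proj(n,p).astype(int)
    c=cv2.resize(im[y-40:y+40,x-40:x+40],(400,400),interpolation=cv2.INTER_CUBIC)
    for k in(-1,1):
      for w in(-9.5,9.5):
        for z in(14,-52):
          u=((proj(n,p+R@[k*35,w,z])-(x-40,y-40)+.5)*5).astype(int);cv2.drawMarker(c,u,(255,0,0) if z>0 else (0,255,0),0,8)
    I.append(c)
cv2.imwrite("pics/g5.png",np.hstack(I)[:,:,::-1])
E
```

```text
t 8.72 pos [ 482.9 -196.9  172.1] yaw 1.117 tilt [ 8.e-04  6.e-04 -1.e+00] q [ 0.44  0.29 -0.13  1.92  0.04  0.94  1.41] F [0.6 0.4 0.2] w 70.2
tool shift mm [-4.1 -1.2 22.1] tool z turn None
```

View pics/g5.png

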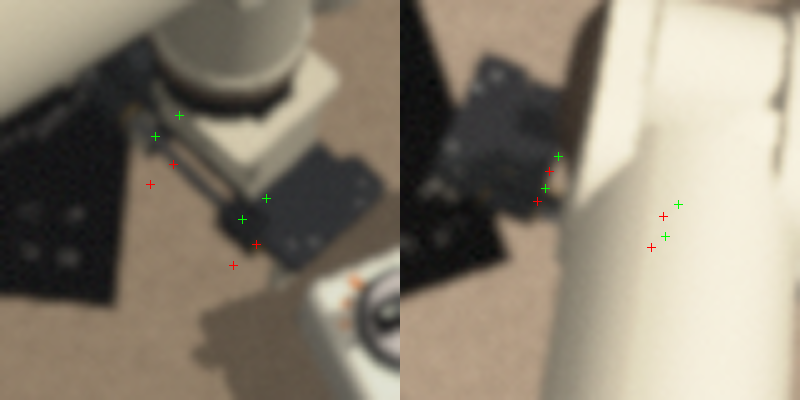

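The side crop (left half) shows the finger ends near (245,250) and (150,150), about 15 px above where the pose puts them. That means the tips are really about 20 mm higher than reported, with xy fine, which explains the empty close above the knob. Go back and find the flange by touch.

Call:
apply_moves:
  plan: "0.0382 0.005 0 0 0 0;0.0382 0.005 0 0 0 0;0.0382 0.005 0 0 0 0;0.0382 0.005 0 0 0 0;0.0382 0.005 0 0 0 0"

```text
time: 9.23
ee_pos: [589.4, -34.8, 171.9]
ee_rot: [[0.439, 0.899, 0.0], [0.899, -0.439, 0.0], [0.0, -0.0, -1.0]]
wrist_force: [-0.8, -0.3, -0.3]
grip_width: 69.7
```

Call:
apply_moves:
  plan: "0.0382 0.005 0 0 0 0;0.0382 0.005 0 0 0 0;0 0 0.02 0 0 0;0 0 0.03 0 0 0;0 0 0.03 0 0 0"

```text
time: 9.65
ee_pos: [632.4, 29.6, 91.7]
ee_rot: [[0.436, 0.9, 0.003], [0.9, -0.436, 0.001], [0.002, 0.002, -1.0]]
wrist_force: [-0.3, -0.1, -0.0]
grip_width: 70.3
```

Call:
apply_moves:
  plan: "0 0 0.03 0 0 0;0 0 0.018 0 0 0;0 0 0.01 0 0 0;0 0 0 0 0 0;0 0 0 0 0 0"

```text
time: 10.07
ee_pos: [631.2, 27.3, 34.0]
ee_rot: [[0.439, 0.898, -0.0], [0.898, -0.439, 0.0], [0.0, -0.0, -1.0]]
wrist_force: [0.0, -0.3, 0.1]
grip_width: 70.1
```

```bash
python3 -c "
from h import *
go(631.5,28.5,32)"
```

```text
t 10.07 pos [631.2  27.3  34. ] yaw 1.116 tilt [-3.e-04  4.e-04 -1.e+00] q [ 0.05  0.65 -0.18  1.72  0.15  0.79  0.91] F [ 0.  -0.3  0.1] w 70.1
tool shift mm [ 1.2 -0.2  2. ] tool z turn None
```

Call:
apply_moves:
  plan: "0 0 0.002 0 0 0;0 0 0.002 0 0 0;0 0 0.002 0 0 0;0 0 0 0 0 0"

```text
time: 10.4
ee_pos: [631.4, 26.3, 28.5]
ee_rot: [[0.44, 0.898, 0.001], [0.898, -0.44, 0.0], [0.0, 0.001, -1.0]]
wrist_force: [-0.9, -0.5, -0.8]
grip_width: 69.6
```

Call:
apply_moves:
  plan: "0 0 0.001 0 0 0;0 0 0.001 0 0 0;0 0 0.001 0 0 0;0 0 0.001 0 0 0;0 0 0 0 0 0"

```text
time: 10.82
ee_pos: [630.8, 26.3, 23.6]
ee_rot: [[0.44, 0.898, -0.0], [0.898, -0.44, -0.0], [-0.0, -0.0, -1.0]]
wrist_force: [0.4, -0.8, 0.4]
grip_width: 70.1
```

Call:
apply_moves:
  plan: "0.001 0 0 0 0 0;0 0 0 0 0 0;0 0 0 0 0 0;0 0 0 0 0 0;0 0 0 0 0 0"
  jaw: 0.01
  grip_force: 15

```text
time: 11.23
ee_pos: [631.5, 27.2, 23.9]
ee_rot: [[0.44, 0.898, 0.0], [0.898, -0.44, 0.0], [0.0, 0.0, -1.0]]
wrist_force: [-0.4, -0.1, -0.2]
grip_width: 41.3
```

Call:
apply_moves:
  plan: "0 0 0 0 0 0;0 0 0 0 0 0;0 0 0 0 0 0;0 0 0 0 0 0;0 0 0 0 0 0"

```text
time: 11.65
ee_pos: [631.5, 27.5, 23.9]
ee_rot: [[0.44, 0.898, 0.0], [0.898, -0.44, 0.0], [0.0, 0.0, -1.0]]
wrist_force: [-0.1, 0.8, -0.7]
grip_width: 29.2
```

The jaw stopped at 29 mm: knob held. Lift and carry.

Call:
apply_moves:
  plan: "0 0 0 0 0 0;0 0 -0.01 0 0 0;0 0 -0.02 0 0 0;0 0 -0.03 0 0 0;0 0 -0.03 0 0 0"
  grip_force: 25

```text
time: 12.07
ee_pos: [630.0, 26.9, 114.2]
ee_rot: [[0.44, 0.898, -0.003], [0.898, -0.44, -0.0], [-0.002, -0.003, -1.0]]
wrist_force: [0.5, -0.3, -1.7]
grip_width: 28.1
```

Call:
apply_moves:
  plan: "0 0 -0.03 0 0 0;0 0 -0.03 0 0 0;0 0 -0.025 0 0 0;-0.015 0.006 0 0 0 0;-0.029 0.011 0 0 0 0"

```text
time: 12.48
ee_pos: [629.0, -14.2, 202.4]
ee_rot: [[0.433, 0.901, 0.005], [0.901, -0.433, 0.003], [0.005, 0.003, -1.0]]
wrist_force: [0.5, 0.4, -2.6]
grip_width: 27.9
```

```bash
python3 -c "
from h import *
go(590,-427,200)"
```

```text
t 12.48 pos [629.  -14.2 202.4] yaw 1.123 tilt [ 0.0053  0.0034 -1.    ] q [ 0.13  0.44 -0.2   1.62  0.09  1.08  1.03] F [ 0.5  0.4 -2.6] w 27.9
tool shift mm [-389.   143.7    0.8] tool z turn None
```

Call:
apply_moves:
  plan: "-0.03 0.011 0 0 0 0;-0.03 0.011 0 0 0 0;-0.03 0.011 0 0 0 0;-0.03 0.011 0 0 0 0;-0.03 0.011 0 0 0 0"

```text
time: 12.9
ee_pos: [609.7, -180.3, 199.4]
ee_rot: [[0.44, 0.898, -0.001], [0.898, -0.44, -0.0], [-0.0, -0.0, -1.0]]
wrist_force: [0.4, -0.1, -0.9]
grip_width: 28.3
```

Call:
apply_moves:
  plan: "-0.03 0.011 0 0 0 0;-0.03 0.011 0 0 0 0;-0.03 0.011 0 0 0 0;-0.03 0.011 0 0 0 0;-0.03 0.011 0 0 0 0"

```text
time: 13.32
ee_pos: [593.1, -339.0, 199.4]
ee_rot: [[0.44, 0.898, -0.001], [0.898, -0.44, 0.0], [-0.0, -0.001, -1.0]]
wrist_force: [0.6, -0.8, -1.4]
grip_width: 28.4
```

Call:
apply_moves:
  plan: "-0.03 0.011 0 0 0 0;-0.03 0.011 0 0 0 0;-0.018 0.009 0 0 0 0;0 0 0 0 0 0;0 0 0 0 0 0"

```text
time: 13.73
ee_pos: [585.8, -423.3, 198.7]
ee_rot: [[0.444, 0.896, -0.001], [0.896, -0.444, -0.0], [-0.001, -0.001, -1.0]]
wrist_force: [-0.0, 0.5, -1.1]
grip_width: 27.9
```

```bash
python3 -c "
from h import *
go(590,-427,165)"
```

```text
t 13.73 pos [ 585.8 -423.3  198.7] yaw 1.111 tilt [-0.0014 -0.     -1.    ] q [ 0.64  0.61 -0.09  1.36  0.06  1.18  1.66] F [-0.   0.5 -1.1] w 27.9
tool shift mm [-1.5  5.4 33.6] tool z turn None
```

Call:
apply_moves:
  plan: "-0.0015 0.0054 0.01 0 0 0;0 0 0.015 0 0 0;0 0 0.013 0 0 0;0 0 0 0 0 0;0 0 0 0 0 0"

```text
time: 14.15
ee_pos: [591.3, -423.0, 159.1]
ee_rot: [[0.439, 0.899, -0.003], [0.899, -0.439, 0.002], [0.001, -0.003, -1.0]]
wrist_force: [0.3, -0.5, -0.5]
grip_width: 28.0
```

```bash
python3 - <<'E'
from h import *
go(590,-427,157)
p=arm.observe()["ee_pos"];I=[]
for n in C:
    im=arm.grab_frame(n);np.save(n+"_h.npy",im); x,y=proj(n,[590,-427,115]).astype(int)
    c=cv2.resize(im[y-40:y+40,x-40:x+40],(400,400),interpolation=cv2.INTER_CUBIC)
    for (cx,cy,r,z),col in (((590,-427,60,115),(0,0,255)),((p[0],p[1],64,p[2]-10),(255,0,0))):
        P=[((proj(n,[cx+r*np.cos(a),cy+r*np.sin(a),z])-(x-40,y-40)+.4)*5).astype(int) for a in np.linspace(0,6.28,80)]
        cv2.polylines(c,[np.array(P)],True,col)
    I.append(c)
cv2.imwrite("pics/g6.png",np.hstack(I)[:,:,::-1])
E
```

```text
t 14.15 pos [ 591.3 -423.   159.1] yaw 1.117 tilt [-0.0027  0.0024 -1.    ] q [ 0.64  0.65 -0.09  1.38  0.06  1.12  1.66] F [ 0.3 -0.5 -0.5] w 28.0
tool shift mm [-4.2  0.6  2.1] tool z turn None
```

View pics/g6.png

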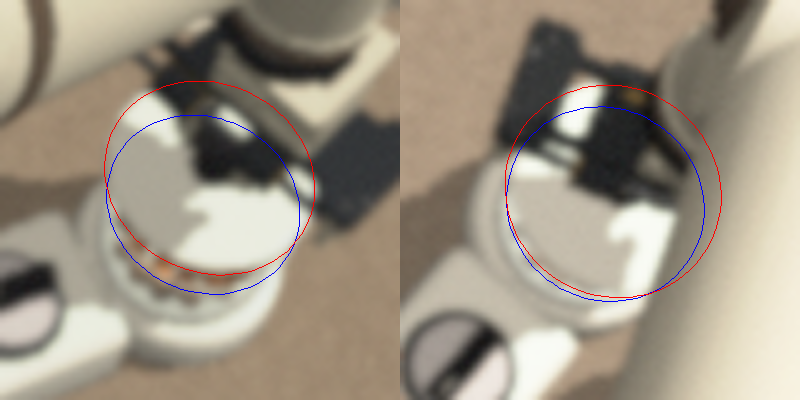

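The side crop shows the lid held level above the bowl, its lower edge near (215,265); the rim shows below it. The red circle from the pose is within a few mm of the lid. I'll fit the lid edge numerically.

```bash
cat > fit.py <<'E'
from h import *
from scipy.optimize import least_squares
from scipy.ndimage import map_coordinates
def edge(n,im,c,r,z,angs,span=14):
    """per angle: radius (mm, on plane z) of strongest bright->dark step outward"""
    g=cv2.GaussianBlur(im.astype(np.float32).mean(2),(0,0),.7);out=[]
    rr=np.arange(r-span,r+span,.5)
    for a in angs:
        P=np.array([proj(n,[c[0]+q*np.cos(a),c[1]+q*np.sin(a),z]) for q in rr])
        v=map_coordinates(g,[P[:,1],P[:,0]],order=1);d=np.gradient(v);i=d.argmin();out.append((rr[i],-d[i]))
    return np.array(out)
def fit(n,im,c,r,z,angs,span=14):
    e=edge(n,im,c,r,z,angs,span)
    pts=np.c_[c[0]+e[:,0]*np.cos(angs),c[1]+e[:,0]*np.sin(angs)]
    s=least_squares(lambda x:np.hypot(*(pts-x).T)-r,c[:2],loss="soft_l1",f_scale=1)
    return s.x,e
E
python3 - <<'E'
from fit import *
go(589,-427.5,157)
p=arm.observe()["ee_pos"]
for n in C:
    im=arm.grab_frame(n)
    A=np.radians(np.arange(90,290,12))
    c,e=fit(n,im,p[:2],64,p[2]-10,A)
    print(n,c.round(1)); print(np.c_[np.degrees(A).round(),e.round(1)].T.tolist())
    o=cv2.imread(f"pics/{n}0.png")[:,:,::-1]
    c,e=fit(n,o,[590,-427],60,115,np.radians(np.arange(0,360,15)),10); print("rim",c.round(1),e[:,0])
    c,e=fit(n,o,[632,28],64,17,np.radians(np.arange(0,360,15)),10); print("lid0",c.round(1))
E
```

```text
t 14.25 pos [ 592.3 -424.4  161.3] yaw 1.116 tilt [ 4.e-04 -0.e+00 -1.e+00] q [ 0.64  0.65 -0.09  1.38  0.06  1.12  1.66] F [-0.7 -0.2 -1. ] w 28.1
tool shift mm [-4.2 -1.6  4.3] tool z turn None
side [ 595.6 -424.4]
[[90.0, 102.0, 114.0, 126.0, 138.0, 150.0, 162.0, 174.0, 186.0, 198.0, 210.0, 222.0, 234.0, 246.0, 258.0, 270.0, 282.0], [63.5, 64.0, 67.5, 71.0, 61.5, 60.5, 57.5, 57.5, 61.5, 63.0, 60.5, 58.5, 67.5, 63.0, 64.0, 64.5, 64.0], [1.3, 1.2, 1.9, 1.9, 3.2, 2.2, 2.3, 4.8, 6.8, 5.8, 5.9, 3.1, 3.6, 5.4, 6.1, 5.1, 7.4]]
rim [ 590.9 -428. ] [62.5 60.  62.  61.  61.5 59.5 60.  69.5 62.5 69.  57.5 60.5 60.  69.5
 50.  69.5 67.5 62.  62.5 62.  63.  61.5 62.  62. ]
lid0 [634.5  30. ]
top [ 601.  -415.2]
[[90.0, 102.0, 114.0, 126.0, 138.0, 150.0, 162.0, 174.0, 186.0, 198.0, 210.0, 222.0, 234.0, 246.0, 258.0, 270.0, 282.0], [77.5, 69.0, 74.5, 59.0, 57.0, 74.0, 57.0, 77.5, 72.5, 56.0, 50.0, 50.0, 50.0, 50.0, 53.0, 59.5, 61.0], [1.4, 2.3, 2.2, 1.9, 2.3, 2.6, 1.1, 5.1, 4.9, 5.5, 3.2, 0.3, -0.6, -0.8, -0.8, -0.7, -0.6]]
rim [ 590.1 -427.7] [62.5 62.5 61.  65.  69.5 60.  62.5 67.  67.5 67.  64.5 60.5 69.5 66.5
 62.5 62.  62.5 63.  63.  64.  63.  63.5 64.  62. ]
lid0 [633.5  27.7]
```

Call:
apply_moves:
  plan: "-0.0057 -0.0022 0.005 0 0 0;0 0 0.008 0 0 0;0 0 0.005 0 0 0;0 0 0 0 0 0;0 0 0 0 0 0"

```text
time: 14.77
ee_pos: [586.7, -428.7, 141.9]
ee_rot: [[0.44, 0.898, -0.001], [0.898, -0.44, 0.001], [0.0, -0.002, -1.0]]
wrist_force: [0.5, 0.8, -1.1]
grip_width: 28.1
```

```bash
python3 - <<'E'
from fit import *
go(587.8,-428.5,126)
p=arm.observe()["ee_pos"]
im=arm.grab_frame("side")
A=np.radians(np.r_[90:110:6,180:290:8]);c,e=fit("side",im,p[:2]+[2.5,.8],64,p[2]-10,A,8);print(c.round(1),e.round(1).T.tolist())
E
```

```text
t 14.77 pos [ 586.7 -428.7  141.9] yaw 1.115 tilt [-0.0013  0.0012 -1.    ] q [ 0.65  0.67 -0.09  1.39  0.06  1.09  1.67] F [ 0.5  0.8 -1.1] w 28.1
tool shift mm [ 0.6  0.9 15.9] tool z turn None
[ 590.  -428.4] [[62.5, 62.0, 66.0, 71.5, 62.5, 65.0, 63.5, 62.0, 59.5, 61.5, 71.5, 66.0, 65.0, 65.5, 62.5, 64.5, 63.5, 65.0], [1.3, 1.4, 2.3, 2.2, 5.3, 4.8, 3.8, 3.7, 2.2, 1.2, 3.5, 4.8, 5.4, 5.6, 5.8, 5.5, 6.7, 6.8]]
```

Lid fit (590.0,-428.4) against rim (590.5,-427.8): aligned. Lower by feel.

Call:
apply_moves:
  plan: "0 0 0.003 0 0 0;0 0 0.003 0 0 0;0 0 0.003 0 0 0;0 0 0 0 0 0"

```text
time: 15.15
ee_pos: [586.9, -428.7, 132.9]
ee_rot: [[0.44, 0.898, -0.001], [0.898, -0.44, 0.001], [0.0, -0.001, -1.0]]
wrist_force: [-0.2, 1.1, -1.0]
grip_width: 28.1
```

Call:
apply_moves:
  plan: "0 0 0.001 0 0 0;0 0 0.001 0 0 0;0 0 0.001 0 0 0;0 0 0 0 0 0;0 0 0 0 0 0"

```text
time: 15.57
ee_pos: [587.2, -429.1, 130.9]
ee_rot: [[0.44, 0.898, -0.0], [0.898, -0.44, 0.0], [0.0, -0.0, -1.0]]
wrist_force: [-0.3, 0.5, -1.1]
grip_width: 28.1
```

Call:
apply_moves:
  plan: "0 0 0.001 0 0 0;0 0 0.001 0 0 0;0 0 0.001 0 0 0;0 0 0 0 0 0;0 0 0 0 0 0"

```text
time: 15.98
ee_pos: [587.2, -429.0, 127.7]
ee_rot: [[0.44, 0.898, -0.0], [0.898, -0.44, 0.0], [0.0, -0.0, -1.0]]
wrist_force: [-0.2, -0.6, -1.3]
grip_width: 28.2
```

Call:
apply_moves:
  plan: "0 0 0.001 0 0 0;0 0 0.001 0 0 0;0 0 0.001 0 0 0;0 0 0 0 0 0;0 0 0 0 0 0"

```text
time: 16.4
ee_pos: [587.2, -429.0, 124.7]
ee_rot: [[0.44, 0.898, -0.0], [0.898, -0.44, 0.0], [0.0, -0.0, -1.0]]
wrist_force: [0.2, -0.6, -0.9]
grip_width: 27.9
```

Call:
apply_moves:
  plan: "0 0 0.001 0 0 0;0 0 0.001 0 0 0;0 0 0 0 0 0;0 0 0 0 0 0"

```text
time: 16.73
ee_pos: [587.3, -429.0, 122.8]
ee_rot: [[0.44, 0.898, 0.0], [0.898, -0.44, 0.0], [0.0, -0.0, -1.0]]
wrist_force: [0.4, -0.2, -1.6]
grip_width: 28.0
```

Call:
apply_moves:
  plan: "0 0 0.001 0 0 0;0 0 0.001 0 0 0;0 0 0 0 0 0;0 0 0 0 0 0"

```text
time: 17.07
ee_pos: [587.4, -428.9, 120.9]
ee_rot: [[0.44, 0.898, 0.0], [0.898, -0.44, 0.0], [0.0, 0.0, -1.0]]
wrist_force: [1.1, -0.3, -2.0]
grip_width: 28.2
```

Call:
apply_moves:
  plan: "0 0 0.001 0 0 0;0 0 0.001 0 0 0;0 0 0 0 0 0;0 0 0 0 0 0"

```text
time: 17.4
ee_pos: [587.6, -429.0, 119.2]
ee_rot: [[0.44, 0.898, 0.001], [0.898, -0.44, -0.0], [0.0, 0.001, -1.0]]
wrist_force: [1.8, -0.3, 0.5]
grip_width: 28.0
```

Call:
apply_moves:
  plan: "0 0 0.001 0 0 0;0 0 0.001 0 0 0;0 0 0 0 0 0;0 0 0 0 0 0"

```text
time: 17.73
ee_pos: [587.7, -429.1, 119.1]
ee_rot: [[0.44, 0.898, 0.001], [0.898, -0.44, -0.001], [0.0, 0.001, -1.0]]
wrist_force: [-2.9, 2.5, 10.4]
grip_width: 28.4
```

Call:
apply_moves:
  plan: "0 0 0.001 0 0 0;0 0 0.001 0 0 0;0 0 0 0 0 0;0 0 0 0 0 0"

```text
time: 18.07
ee_pos: [587.7, -429.2, 118.9]
ee_rot: [[0.44, 0.898, 0.001], [0.898, -0.44, -0.001], [-0.0, 0.002, -1.0]]
wrist_force: [-6.0, 4.4, 17.2]
grip_width: 28.0
```

Seated contact at TCP z 119, force rising stiffly. Relax and release.

Call:
apply_moves:
  plan: "0 0 -0.002 0 0 0;0 0 -0.0015 0 0 0;0 0 0 0 0 0;0 0 0 0 0 0"

```text
time: 18.4
ee_pos: [587.7, -429.1, 119.1]
ee_rot: [[0.44, 0.898, 0.001], [0.898, -0.44, -0.0], [0.0, 0.001, -1.0]]
wrist_force: [-1.1, 2.3, 6.5]
grip_width: 27.9
```

Call:
apply_moves:
  plan: "0 0 0 0 0 0;0 0 0 0 0 0;0 0 0 0 0 0;0 0 0 0 0 0;0 0 0 0 0 0"
  jaw: 0.06

```text
time: 18.82
ee_pos: [586.8, -429.2, 117.7]
ee_rot: [[0.44, 0.898, -0.001], [0.898, -0.44, 0.0], [-0.0, -0.001, -1.0]]
wrist_force: [0.7, 0.2, 0.3]
grip_width: 56.6
```

Call:
apply_moves:
  plan: "0 0 0 0 0 0;0 0 -0.01 0 0 0;0 0 -0.02 0 0 0;0 0 -0.03 0 0 0;0 0 -0.03 0 0 0"

```text
time: 19.23
ee_pos: [586.7, -428.6, 209.0]
ee_rot: [[0.44, 0.898, -0.002], [0.898, -0.44, 0.001], [0.0, -0.002, -1.0]]
wrist_force: [0.8, 0.1, 0.3]
grip_width: 59.6
```

```bash
python3 - <<'E'
from fit import *
for n in C: np.save(n+"_r.npy",arm.grab_frame(n))
go(498.5,-333.5,200,0.785)
im=np.load("side_r.npy")
A=np.radians(np.r_[90:290:8]);c,e=fit("side",im,[590,-428],64,115,A,8);print(c.round(1),e.round(1).T.tolist())
E
```

```text
t 19.33 pos [ 590.7 -431.4  216.4] yaw 1.115 tilt [ 0.0096 -0.0066 -0.9999] q [ 0.65  0.6  -0.09  1.33  0.05  1.2   1.67] F [ 0.8 -1.6 -0.1] w 59.9
tool shift mm [  47.3 -126.1   14.9] tool z turn 0.33
[ 590.4 -429.4] [[61.0, 63.0, 63.0, 62.0, 62.5, 63.0, 63.0, 62.0, 63.0, 63.0, 64.0, 63.5, 66.0, 64.5, 62.0, 63.0, 61.5, 71.5, 69.5, 65.0, 65.0, 65.0, 64.0, 65.0, 66.0], [5.0, 6.1, 4.9, 4.4, 4.4, 3.5, 3.6, 3.4, 4.7, 4.3, 4.9, 3.3, 3.7, 2.4, 2.4, 2.3, 1.1, 1.9, 4.1, 5.4, 5.3, 5.4, 5.4, 4.8, 4.8]]
```

Lid fit (590.4,-429.4) against rim (590.5,-427.8) at rim height: seated. Now go above the dial.

Call:
apply_moves:
  plan: "0.0109 -0.0308 0 0 0 0;0.0109 -0.0308 0 0 0 0;0.0109 -0.0308 0 0 0 0;0.0109 -0.0308 0 0 0 0;0 0 0 0 0 0.11"
  jaw: 0.05

```text
time: 19.75
ee_pos: [490.7, -330.2, 207.5]
ee_rot: [[0.534, 0.846, -0.006], [0.846, -0.534, 0.005], [0.001, -0.007, -1.0]]
wrist_force: [-0.6, -0.5, -0.5]
grip_width: 50.1
```

Call:
apply_moves:
  plan: "0 0 0 0 0 0.11;0 0 0 0 0 0.11;0 0 0 0 0 0;0 0 0 0 0 0;0 0 0 0 0 0"

```text
time: 20.17
ee_pos: [495.9, -335.7, 208.5]
ee_rot: [[0.705, 0.709, 0.0], [0.709, -0.705, -0.0], [-0.0, 0.0, -1.0]]
wrist_force: [0.7, -0.3, 0.7]
grip_width: 50.1
```

```bash
python3 - <<'E'
from fit import *
go(496.5,-335.5,120,0.782)
im=arm.grab_frame("side")
A=np.radians(np.r_[120:290:8]);c,e=fit("side",im,[590,-428],64,115,A,8);print(c.round(1),e.round(1)[:,0].tolist())
x,y=proj("side",[545,-380,110]).astype(int)
cv2.imwrite("pics/g7.png",cv2.resize(im[y-45:y+45,x-60:x+60],(800,600),interpolation=cv2.INTER_CUBIC)[:,:,::-1])
E
```

```text
t 20.17 pos [ 495.9 -335.7  208.5] yaw 0.788 tilt [ 0.e+00 -1.e-04 -1.e+00] q [ 0.59  0.38 -0.05  1.7   0.02  1.07  1.32] F [ 0.7 -0.3  0.7] w 50.1
tool shift mm [ 0.6  0.2 88.5] tool z turn 0.006
[ 591.5 -429.6] [69.5, 61.5, 71.0, 61.0, 56.0, 56.0, 57.0, 65.0, 61.5, 64.5, 64.0, 62.5, 61.0, 71.5, 71.5, 66.0, 65.5, 65.0, 64.5, 64.0, 65.0, 66.0]
```

View pics/g7.png

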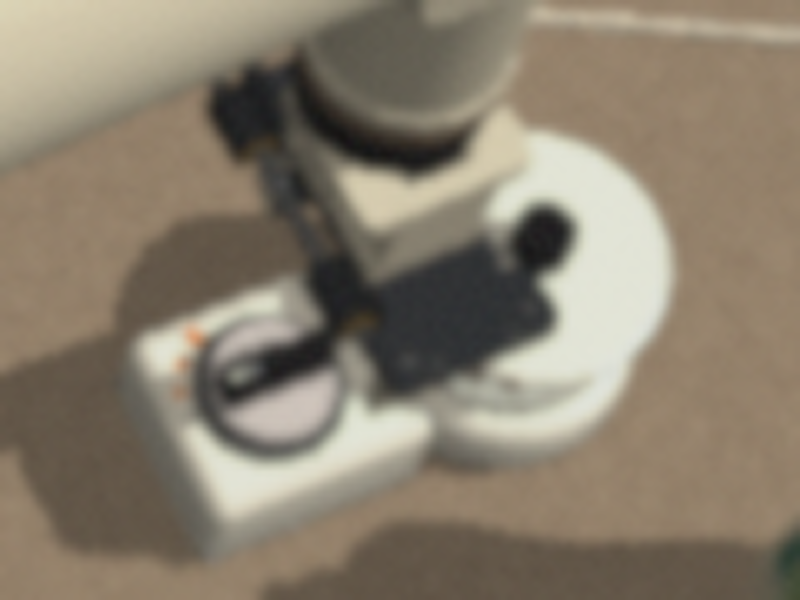

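View (11 of 12): lid lies flat on the bowl with its knob at (543,235); the dial bar runs from (230,385) to (330,340), still at rest, and the gripper is above it. Descend around the bar.

Call:
apply_moves:
  plan: "0.0005 0 0.03 0 0 0.006;0 0 0.03 0 0 0;0 0 0.03 0 0 0;0 0 0.01 0 0 0;0 0 0 0 0 0"

```text
time: 20.63
ee_pos: [493.9, -334.0, 105.2]
ee_rot: [[0.711, 0.703, -0.006], [0.703, -0.711, 0.004], [-0.001, -0.007, -1.0]]
wrist_force: [-0.3, -0.9, 0.1]
grip_width: 50.1
```

Call:
apply_moves:
  plan: "0 0 0.004 0 0 0;0 0 0.004 0 0 0;0 0 0.004 0 0 0;0 0 0.004 0 0 0;0 0 0 0 0 0"

```text
time: 21.05
ee_pos: [496.2, -335.4, 92.4]
ee_rot: [[0.711, 0.703, 0.0], [0.703, -0.711, -0.0], [0.0, 0.0, -1.0]]
wrist_force: [-0.2, -0.0, -0.5]
grip_width: 50.2
```

```bash
python3 -c "
from h import *
go(496.5,-335.5,82,0.782)"
```

```text
t 21.05 pos [ 496.2 -335.4   92.4] yaw 0.779 tilt [ 2.e-04 -1.e-04 -1.e+00] q [ 0.58  0.51 -0.05  1.79  0.03  0.84  1.3 ] F [-0.2 -0.  -0.5] w 50.2
tool shift mm [ 0.1  0.3 10.4] tool z turn -0.003
```

Call:
apply_moves:
  plan: "0 0 0.003 0 0 0;0 0 0.003 0 0 0;0 0 0.003 0 0 0;0 0 0 0 0 0"

```text
time: 21.38
ee_pos: [495.8, -335.1, 82.7]
ee_rot: [[0.712, 0.703, -0.001], [0.703, -0.712, 0.001], [-0.0, -0.001, -1.0]]
wrist_force: [0.1, -0.1, -0.2]
grip_width: 49.8
```

Call:
apply_moves:
  plan: "0 0 0.001 0 0 0;0 0 0.001 0 0 0;0 0 0.001 0 0 0;0 0 0 0 0 0"

```text
time: 21.72
ee_pos: [496.1, -335.3, 80.2]
ee_rot: [[0.712, 0.703, -0.0], [0.703, -0.712, 0.0], [-0.0, -0.0, -1.0]]
wrist_force: [0.0, 0.5, 0.0]
grip_width: 50.5
```

Call:
apply_moves:
  plan: "0 0 0.001 0 0 0;0 0 0.001 0 0 0;0 0 0.001 0 0 0;0 0 0 0 0 0"

```text
time: 22.05
ee_pos: [496.1, -335.2, 77.2]
ee_rot: [[0.712, 0.703, -0.0], [0.703, -0.712, 0.0], [-0.0, -0.0, -1.0]]
wrist_force: [-0.3, -0.0, -0.4]
grip_width: 49.7
```

Call:
apply_moves:
  plan: "0 0 0 0 0 0;0 0 0 0 0 0;0 0 0 0 0 0;0 0 0 0 0 0;0 0 0 0 0 0"
  jaw: 0.0
  grip_force: 12

```text
time: 22.47
ee_pos: [497.6, -334.0, 77.5]
ee_rot: [[0.711, 0.703, 0.002], [0.703, -0.711, 0.002], [0.003, 0.0, -1.0]]
wrist_force: [7.1, 6.1, -2.6]
grip_width: 21.1
```

Call:
apply_moves:
  plan: "0 0 0 0 0 0;0 0 0 0 0 0;0 0 0 0 0 0"

```text
time: 22.72
ee_pos: [499.6, -332.1, 77.5]
ee_rot: [[0.71, 0.705, 0.004], [0.705, -0.71, 0.003], [0.005, 0.001, -1.0]]
wrist_force: [6.3, 4.7, -2.7]
grip_width: 16.0
```

Bar gripped at 16.0 mm. Recentre the command, firm up the grip and turn clockwise.

Call:
apply_moves:
  plan: "0.002 0 0 0 0 0;0.0025 0 0 0 0 0;0 0 0 0 0 0;0 0 0 0 0 0"
  grip_force: 35

```text
time: 23.05
ee_pos: [499.7, -331.9, 77.5]
ee_rot: [[0.712, 0.703, 0.0], [0.703, -0.712, 0.0], [0.0, 0.0, -1.0]]
wrist_force: [2.1, 1.4, 0.7]
grip_width: 15.2
```

Call:
apply_moves:
  plan: "0 0 0 0 0 0.06;0 0 0 0 0 0.06;0 0 0 0 0 0.06;0 0 0 0 0 0.06;0 0 0 0 0 0.06"

```text
time: 23.47
ee_pos: [500.8, -331.1, 77.5]
ee_rot: [[0.888, 0.459, 0.002], [0.459, -0.888, 0.001], [0.002, 0.0, -1.0]]
wrist_force: [4.0, 3.0, -2.1]
grip_width: 15.5
```

```bash
python3 -c "
from h import *
go(499.7,-332,77.2,-0.29);print(arm.observe()['ft_torque'])"
```

```text
t 23.47 pos [ 500.8 -331.1   77.5] yaw 0.477 tilt [ 2.1e-03  8.0e-04 -1.0e+00] q [ 0.52  0.53  0.02  1.79 -0.02  0.81  1.03] F [ 4.   3.  -2.1] w 15.5
tool shift mm [-1.4  0.3  0.3] tool z turn 0.767
[ 0.5439145  -0.94953452  0.1399243 ]
```

Call:
apply_moves:
  plan: "0.001 0 0 0 0 0.06;0 0 0 0 0 0.06;0 0 0 0 0 0.06;0 0 0 0 0 0.06;0 0 0 0 0 0.06"

```text
time: 23.88
ee_pos: [502.2, -330.6, 77.5]
ee_rot: [[0.984, 0.177, 0.003], [0.177, -0.984, 0.001], [0.003, -0.0, -1.0]]
wrist_force: [5.2, 3.3, -2.9]
grip_width: 15.1
```

Call:
apply_moves:
  plan: "0 0 0 0 0 0.06;0 0 0 0 0 0.06;0 0 0 0 0 0.06;0 0 0 0 0 0.06;0 0 0 0 0 0.06"

```text
time: 24.3
ee_pos: [503.7, -330.6, 77.6]
ee_rot: [[0.993, -0.121, 0.005], [-0.121, -0.993, -0.0], [0.005, -0.0, -1.0]]
wrist_force: [8.3, 0.8, -6.7]
grip_width: 15.3
```

Call:
apply_moves:
  plan: "0 0 0 0 0 0.06;0 0 0 0 0 0.06;0 0 0 0 0 0.06;0 0 0 0 0 0;0 0 0 0 0 0"

```text
time: 24.72
ee_pos: [504.5, -330.8, 77.6]
ee_rot: [[0.956, -0.294, 0.006], [-0.294, -0.956, -0.001], [0.006, -0.001, -1.0]]
wrist_force: [10.7, 1.7, -8.0]
grip_width: 16.0
```

```bash
python3 - <<'E'
from fit import *
go(499.7,-332,77.2,-0.29);print(arm.observe()['ft_torque'])
I=[]
for n in C:
    im=arm.grab_frame(n);x,y=proj(n,[535,-370,110]).astype(int)
    I.append(cv2.resize(im[y-40:y+40,x-40:x+40],(400,400),interpolation=cv2.INTER_CUBIC))
    if n=="side":
        A=np.radians(np.r_[60:300:8]);c,e=fit("side",im,[590,-428],64,115,A,8);print(c.round(1),e.round(1)[:,0].tolist())
cv2.imwrite("pics/g8.png",np.hstack(I)[:,:,::-1])
E
```

```text
t 24.72 pos [ 504.5 -330.8   77.6] yaw -0.299 tilt [ 6.2e-03 -9.0e-04 -1.0e+00] q [ 0.38  0.54  0.21  1.8  -0.15  0.81  0.36] F [10.7  1.7 -8. ] w 16.0
tool shift mm [-4.3  2.6  0.4] tool z turn -0.009
[ 0.14109487 -2.23615615  0.1793908 ]
[ 590.8 -429.8] [71.5, 71.5, 60.0, 56.0, 57.0, 66.5, 56.0, 58.0, 61.5, 61.5, 62.0, 62.0, 63.5, 63.5, 66.0, 63.0, 65.0, 62.5, 64.0, 63.0, 62.0, 71.5, 67.5, 65.5, 64.5, 65.0, 65.0, 64.5, 66.0, 65.0]
```

View pics/g8.png

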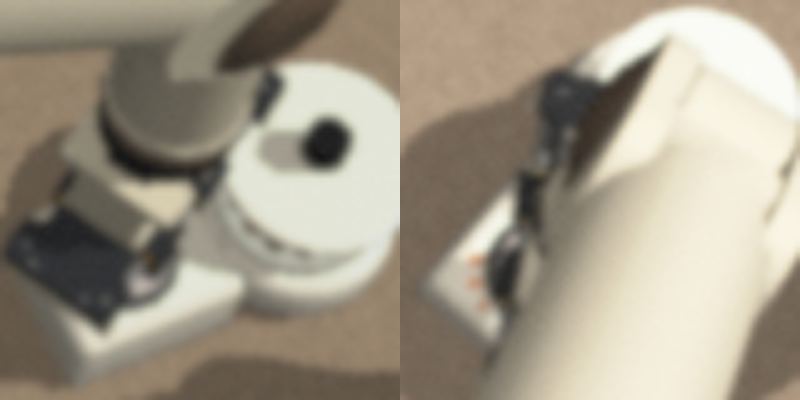

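View (12 of 12): lid still flat and clear of the gripper, bar pinched and turned. Relieve the side pull and check it is steady.

Call:
apply_moves:
  plan: "0.0015 0 0 0 0 0;0.0015 0 0 0 0 0;0 0 0 0 0 0;0 0 0 0 0 0;0 0 0 0 0 0"

```text
time: 25.23
ee_pos: [504.7, -330.8, 77.5]
ee_rot: [[0.956, -0.295, 0.002], [-0.295, -0.956, 0.002], [0.001, -0.002, -1.0]]
wrist_force: [3.9, 4.7, 0.4]
grip_width: 15.3
```

Call:
apply_moves:
  plan: "0 0 0 0 0 0;0 0 0 0 0 0;0 0 0 0 0 0;0 0 0 0 0 0;0 0 0 0 0 0"

```text
time: 25.65
ee_pos: [504.6, -330.8, 77.5]
ee_rot: [[0.956, -0.295, 0.002], [-0.295, -0.956, 0.002], [0.001, -0.002, -1.0]]
wrist_force: [4.4, 4.4, 0.6]
grip_width: 15.9
```

```bash
python3 -c "
from h import *
go(504.5,-331,77.2,-0.3);s=arm.observe();print(s['qvel'].round(3),s['ft_torque'].round(2))
if 15<s['grip_width']<17 : print(arm.close_job())"
```

```text
t 25.65 pos [ 504.6 -330.8   77.5] yaw -0.299 tilt [ 0.0017  0.0017 -1.    ] q [ 0.38  0.55  0.21  1.79 -0.15  0.82  0.36] F [4.4 4.4 0.6] w 15.9
tool shift mm [-0.1  0.2  0.3] tool z turn 0.001
[ 0.001  0.     0.    -0.001 -0.001 -0.001  0.001] [ 0.95 -0.87  0.1 ]
the job is handed in; nothing more can be done
None
```

The lid is on the bowl and released, and the dial is turned to the third click and still held there. I handed the job in at 25.7 s of the 64 s allowed.

**Lid:** I gripped it by the knob, lowered it until the force rose sharply at the rim, and let go. The last picture fit put its centre about 2 mm from the bowl's centre, lying flat at rim height, with the gripper clear of it.

**Dial:** I turned the bar clockwise about 1.08 rad, judged from the gripper's rotation, since the dial angle itself cannot be read. At hand-in the jaw read 15.9 mm on the 16 mm bar, the arm was still, and the side load was about 6 N.

**Checks that failed or disagreed:**
- The first close on the knob missed. The fingertips appeared to sit about 20 mm higher than the reported pose, so I set the lid's height by feel and kept an allowance for it at the dial.
- The bar was about 5 mm sideways of where the pictures put it. The grip drifted another 5 mm or so during the turn, and I recentred both times.
- The gripper never went near the jar, tumbler or mug, but I did not measure them again at the end.

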